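# Pin the tail shoe of a sash clamp

### The arm

A 6-joint arm with a two-finger parallel gripper is mounted at the origin on the work surface. World frame = base frame: x ahead of the robot, y to its left, z up, the work surface at z = 0. Lengths are in mm, angles in rad, forces in N, time in s.
With the tool pointing down it reaches from about 350 to 775 mm from the base axis. Payload 7.3 kg.
Tool frame: the origin (TCP) lies midway between the tips of the shut fingers; the grasp point (between the pads) lies 19 mm behind it; z points along the fingers, x is the direction in which the jaws open and shut, and the axes are right-handed (so a half turn about z gives the same grasp; the last joint's range is limited). The gripper opens to 92 mm and grips with 3 to 60 N. Pads are 19 mm wide; open, the fingers measure 130 mm over their backs; the gripper's body (75 mm by 190 mm) begins 47 mm behind the grasp point.
Start: joints at [1.199, 0.342, 1.524, -0, 1.275, -0.146], TCP at [117.524, 511.696, 226.741] pointing down, gripper open.
Joint ranges: [-2.53, 2.53], [-0.77, 2.02], [0.04, 2.7], [-1, 4.14], [0.28, 2.66], [-3.11, 3.11]. Speed limits (rad/s): [2.57, 2.57, 3.14, 3.14, 3.14, 3.14].

### API

Orientations are given as [roll, pitch, yaw] about the fixed x, y, z axes, in that order (R = Rz(yaw) Ry(pitch) Rx(roll)).
In Python, from plant import bot gives the robot as it stands.
- The arm moves only by the shell command python3 -m pendant 'ROWS' [OPENING]. ROWS is JSON, a list of rows, each an object with "linear": the shift along the world's x, y, z in mm, a list of three; "twist": the turn about the world's z in degrees. In form: [{"linear": [x, y, z], "twist": twist}, ...]. A call has 1 to 20 rows; each row is the pose to reach, as a shift and turn from the pose commanded when the call began; what a row does not reach only later rows make up. A row lasts 1/8 s, in which the tool goes at most 62.5 mm and 10.7 degrees, less where a joint would pass 70% of its speed; a pose out of reach is approached as far as the arm can. A call with a gripper value outside its range is refused whole. OPENING is the closure in counts, from 0 (fully open) to 255 (shut), set as the call begins (- or left out, the last holds). The fingers move at their own pace and stop on an object; the grip force is fixed at half the most. Time passes only in rows, so rows that repeat a pose let the fingers close. It gives the time, the measured TCP pose, the force and the opening at its end, in the units of the state.
- bot.get_obs(): the state, without advancing time (a new reading comes with each control period).
- bot.capture(name): name is "scene" or "top" or "wrist"; returns a dict with "frame" (384x512x3 uint8, blue, green, red), "z_map" (384x512 float32, mm along the optical axis (not along the pixel's ray), 0 where there is no reading), "fx", "fy", "cx", "cy" (pixels), "rvec" (rotation vector, rad) and "tvec" (3), from world to camera coordinates, as OpenCV has them. Camera axes: x right, y down, z forward; pixel columns grow to the right and rows downward; lengths in mm; the calibration is good to about 2 mm. A picture is of the moment at which its call begins.
- bot.close_job(): hands the job in, once; it reports no verdict.
The state is a dict: "time": time; "joint_positions": joint angles; "dq": joint speeds; "tau": joint torques, N m; "tool_pos": TCP position; "tcp_rot": TCP orientation; "contact_force": force on the tool from outside, world axes, zero at the start; "moment": the same for the moment, N m; "grip_width": finger opening in mm.
Only numpy, scipy, OpenCV 4.12 (cv2) and the standard library are available. Lean on these libraries where they do the work, as an engineer would, in place of code of your own. Each camera call takes 0.05 s, during which the arm holds its last target. There are 200 camera calls.

### The job

Get the sash clamp ready for the glued panel: slide its tail shoe up to the last hole in the bar before the panel, take the long clamp pin out of the sloping pocket tray, and push it from the open left side, collar fully home, through the shoe and the bar. The bar's hole is hidden inside the shoe, so feel for it with the pin. Leave the other pieces in their pockets and do not shift the panel.

Things in the scene. Friction and masses are not known exactly. Their poses are not given: they have to be found in the camera images.
- pin: Steel clamp pin in one of the tray's 4 pockets. Along its own x axis: round shank 10 mm thick from x=0 to -46 mm (last 5 mm taper to 7 mm), collar 20 mm across from 0 to 4 mm, ringed grip 14 mm across from 4 to 44 mm. Origin on the axis in the collar's shank-side face. 40 to 85 g. In its pocket +x points up the slope, 30 degrees above level; it lifts out square to the slope.
- pin_grip (a point): Where to grip the clamp pin: on its axis at x=21 mm, mid grip. In the pocket the grip bridges an open finger trough, clear from x=0 to 40 mm and 16 mm deep below the pin's axis; the shank lies in a close groove and the grip's end on a ledge. The next pieces lie 52 mm to either side. Axes as the pin's: its z is square to the slope.
- pin_tip (a point): The nose of the clamp pin, on its axis at x=-46 mm.
- tray: Fixed wooden tray, 220 mm wide (y), 112 mm deep (x); its top slopes 30 degrees down to the front (-x), edge 30 mm high there and 87 mm at the back. Four pockets side by side, 52 mm apart, each with one steel piece, grip end high, its axis in the slope and square to y. Origin on the bench, mid width, below the pieces' origins (56 mm up, at y = -78, -26, 26, 78 mm).
- short_pin: A pin for a smaller clamp, in another pocket: same collar and grip as the clamp pin, but a shank of only 24 mm. Origin and axes alike. It stays in its pocket.
- punch: A centre punch in another pocket: same grip, no collar, a shank 48 mm long that tapers to a sharp point. Origin where shank and grip meet. It stays in its pocket.
- drift: A drift punch in another pocket: same grip, no collar, a shank 46 mm long stepped down from 10 to 6 mm. Origin where shank and grip meet. It stays in its pocket.
- clamp: Sash clamp, fixed: steel bar 8 mm thick on edge along x, from z=30 to 62 mm. +x runs to the panel and screw head, +y is the left side, towards the tray. Origin on the bench under mid bar, 62 mm before the panel. The bar has 11.5 mm holes through its sides, 46 mm up, every 50 mm; the shoe's last one is at x = -10 to +10 mm, not known more closely. The one after it is out of its reach.
- shoe (a joint): Travel of the tail shoe along the bar (m), 0 to 0.125, growing towards the panel; its hole is at x = travel - 0.100 m in the clamp frame, so it meets the last bar hole at a travel between 0.090 and 0.110 (the hole before: 0.050 less). About 3 N of friction; it stays where left. It can be drawn along by its jaw, or by a pin whose nose stands in its hole.
- shoe_hole (a point): Mouth of the shoe's hole in its left cheek's outer face, 46 mm up; axes as the clamp's, y pointing straight out. The grey shoe straddles the bar with two 6 mm cheeks, an 11.5 mm hole in each; going in, the bar's face is 7 mm from the mouth, the right cheek's outer face 22 mm. Cheeks reach 20 mm behind and 24 mm ahead of the hole. The way in from the left is open.
- jaw_top (a point): Middle of the top of the shoe's jaw, 105.5 mm up: a block 18 mm thick along the bar and 30 mm across it, 38 mm tall, standing on the shoe. It is 13 mm ahead of the shoe's hole and over the middle of the bar (11 mm inside the mouth). Axes as the clamp's.
- panel: Glued wooden panel, 180 mm (x) by 220 mm (y) by 22 mm, loose on two bearers against the screw jaw, underside 62 mm and top 84 mm up, near edge 62 mm beyond the clamp's origin. A gouge lies on it. Origin: centre of its underside.
Mind the look-alikes: they are no part of the job. What is shaped like the tray but blue or purple is not meant.

How it is judged:
By the outcome, as a careful person would: the job done as asked, in the order asked, and still so for the second after the job is handed in, with the robot touching nothing.
It also fails if it takes over 67 s, if anything falls off the work surface, if the arm or the gripper's body presses on something with over 40 N, if the wrist force passes 120 N, or if a joint passes its speed limit or range.

## Working session

There is one attempt and no reset: what is moved stays moved. The work goes in short steps, Python scripts to look and compute and a shell command to move; the robot and the scene stay as the last step left them, time stands still between calls to the robot, and variables do not carry over. Pictures are saved under pics/ and viewed, about 8 in all and at most 12, crops included, and the job is handed in when it is done.

```bash
ls; mkdir -p pics; cat > h.py <<'E'
import numpy as np, cv2
from plant import bot
def cap(n):
    c=bot.capture(n); c['R']=cv2.Rodrigues(np.array(c['rvec'],float))[0]; c['t']=np.array(c['tvec'],float).ravel(); return c
def world(c,u,v,d=None):
    if d is None: d=float(c['z_map'][int(round(v)),int(round(u))])
    p=np.array([(u-c['cx'])/c['fx']*d,(v-c['cy'])/c['fy']*d,d]); return c['R'].T@(p-c['t'])
def cloud(c):
    v,u=np.mgrid[0:384,0:512]; d=c['z_map']
    p=np.stack([(u-c['cx'])/c['fx']*d,(v-c['cy'])/c['fy']*d,d],-1); return (p-c['t'])@c['R']
def proj(c,P):
    q=c['R']@np.array(P,float)+c['t']; return c['fx']*q[0]/q[2]+c['cx'],c['fy']*q[1]/q[2]+c['cy']
E
python3 - <<'E'
from h import *
o=bot.get_obs(); print(o)
a=cap('scene');b=cap('top')
np.savez('s0.npz',**a);np.savez('t0.npz',**b)
for n,c in(('scene',a),('top',b)):
    print(n,c['fx'],c['cx'],c['cy'],-c['R'].T@c['t'],c['R'])
    cv2.imwrite(f'pics/{n}0.png',cv2.resize(c['frame'],(800,600)))
E
```

```text
pics
{'time': 0.0, 'joint_positions': array([ 1.19900518e+00,  3.42739995e-01,  1.52500858e+00, -7.24891964e-06,
        1.27540998e+00, -1.46006248e-01]), 'dq': array([ 1.17636453e-04, -1.04374830e-03,  2.00674803e-04, -7.53651672e-04,
        4.80164975e-04, -8.57540288e-05]), 'tau': array([ 1.45920269e-03, -4.31238449e+01, -2.44223267e+01,  7.19418470e-02,
        5.59475936e-02, -1.66351938e-04]), 'tool_pos': array([117.36655497, 511.29486793, 226.03894875]), 'tcp_rot': array([-3.14137169e+00,  1.55025798e-03,  1.34501371e+00]), 'contact_force': array([0.3627856 , 0.39472416, 0.15889211]), 'moment': array([-0.02295587, -0.01381937,  0.03024143]), 'grip_width': 91.8581159026012}
scene 487.4128890959713 256.87909890004204 188.55453441955618 [1289.63918966 -159.74617885 1230.85854125] [[ 0.39403995  0.91905046  0.00887518]
 [ 0.74923863 -0.31561081 -0.58226394]
 [-0.53232884  0.23608488 -0.81295137]]
top 465.70651867452955 254.66054778690992 200.43429765610793 [ 291.66707049  170.21490789 1125.25395747] [[-0.00480154 -0.99998521 -0.0025554 ]
 [-0.97920788  0.00521999 -0.20279222]
 [ 0.20280255  0.00152855 -0.97921846]]
```

View pics/scene0.png

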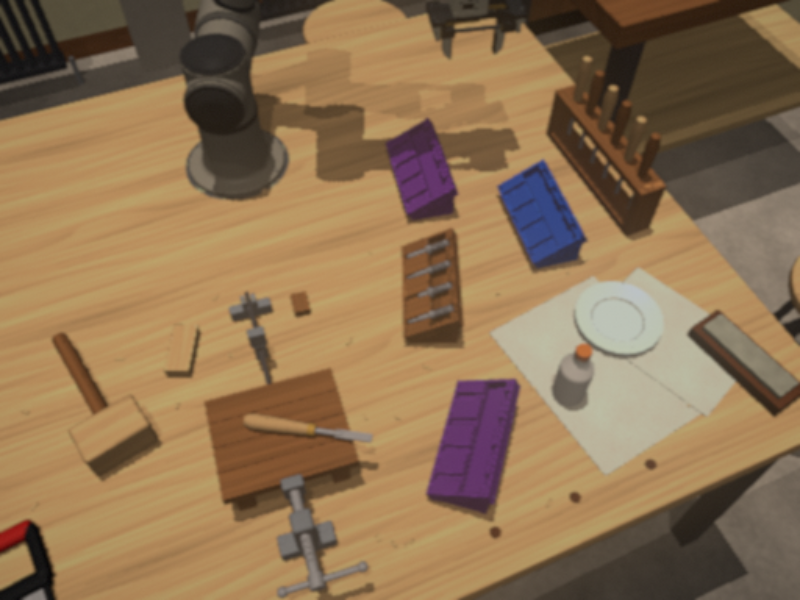

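View pics/top0.png

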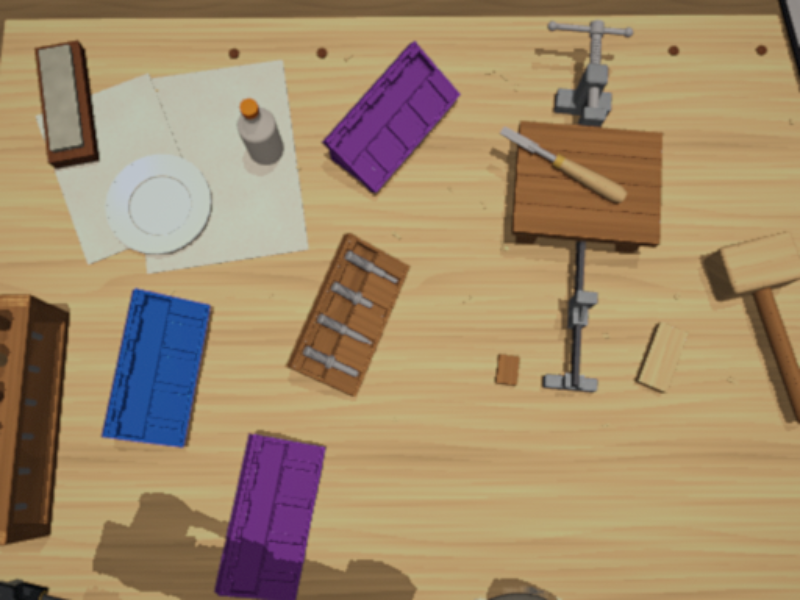

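The top view shows the real brown tray at about (350,315), with pieces at (370,265), (352,295), (345,330) and (330,362). The blue and purple trays are decoys. The shoe is at (582,305), the bar's tail at (570,383), and the panel's near edge at row ~240. Next I'll crop the tray and measure it.

```bash
python3 - <<'E'
from h import *
s=dict(np.load('s0.npz'));t=dict(np.load('t0.npz'))
A=cv2.resize(t['frame'][145:257,180:265],None,fx=5,fy=5,interpolation=cv2.INTER_CUBIC)
B=cv2.resize(s['frame'][140:225,250:302],None,fx=6.5,fy=6.5,interpolation=cv2.INTER_CUBIC)
print(A.shape,B.shape)
H=max(A.shape[0],B.shape[0]); f=lambda i:cv2.copyMakeBorder(i,0,H-i.shape[0],0,0,cv2.BORDER_CONSTANT)
cv2.imwrite('pics/tray.png',np.hstack([f(A),f(B)]))
k=.64
for n,c in(('top',t),):
  P=cloud(c)
  for u,v in((348,235),(408,267),(290,365),(354,395),(582,300),(588,298),(578,312),(570,382),(580,260),(517,238),(658,243),(520,125),(662,133)):
    print((u,v),P[int(v*k),int(u*k)].round(0))
# shoe jaw points
P=cloud(t); m=(P[...,2]>90)&(P[...,2]<115)
v,u=np.nonzero(m[170:215,350:395]); Q=P[170:215,350:395][v,u]; print('jaw n',len(Q),Q.mean(0).round(1),Q.min(0).round(1),Q.max(0).round(1))
E
```

```text
(560, 425, 3) (552, 338, 3)
(348, 235) [629. 248.  82.]
(408, 267) [595. 156.  27.]
(290, 365) [434. 330.  78.]
(354, 395) [395. 240.  32.]
(582, 300) [521. -91. 106.]
(588, 298) [ 525. -101.  106.]
(578, 312) [513. -94.  64.]
(570, 382) [410. -80.  50.]
(580, 260) [ 594. -104.   62.]
(517, 238) [645. -17.  11.]
(658, 243) [ 614. -217.   81.]
(520, 125) [805. -17.  79.]
(662, 133) [ 789. -234.   84.]
jaw n 130 [524.8 -98.4 102.3] [ 510.1 -115.7   90. ] [535.9 -84.7 110.3]
```

View pics/tray.png

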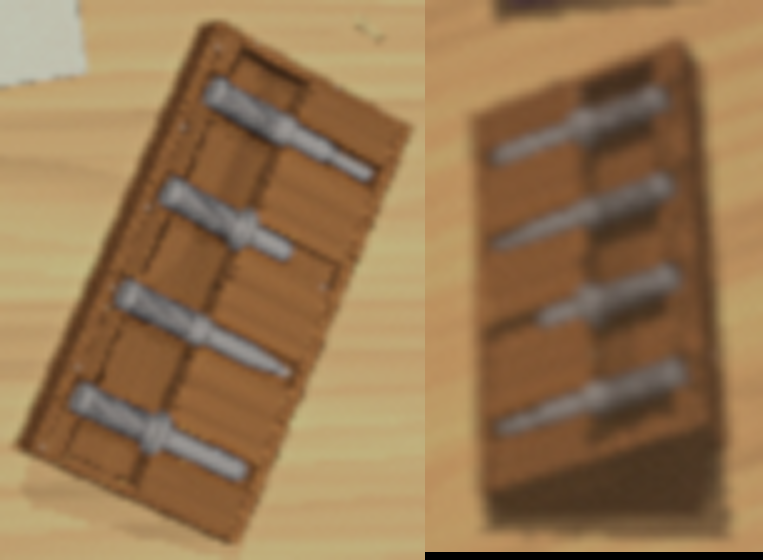

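The pieces in the crop, top to bottom: drift (stepped) at (290,130), short pin at (230,220), punch (tapering) at (200,330), and a full-thickness shank with collar at (155,430). The last is the clamp pin, nearest the robot. The trough is open across the width.

```bash
cat >> h.py <<'E'
def atz(c,u,v,z):
    C=-c['R'].T@c['t']; r=c['R'].T@np.array([(u-c['cx'])/c['fx'],(v-c['cy'])/c['fy'],1]); return C+r*(z-C[2])/r[2]
E
python3 - <<'E'
from h import *
t=dict(np.load('t0.npz')); s=dict(np.load('s0.npz'))
f=lambda x,y:(180+(x+.5)/5-.5,145+(y+.5)/5-.5)
for n,p,z in(('end',(76,400),78),('collar',(155,432),57),('nose',(245,470),33)): print(n,atz(t,*f(*p),z).round(1))
g=lambda x,y:(250+(x-425)/6.5,140+y/6.5)
for n,p,z in(('end',(660,97),78),('collar',(585,127),57),('nose',(495,158),33)): print('scene',n,atz(s,*g(*p),z).round(1))
h=lambda x,y:(x*.64,y*.64)
for p,z in(((581,246),62),((575,372),62),((514,237),84),((658,243),84),((520,122),84),((662,132),84)): print(p,atz(t,*h(*p),z).round(1))
P=cloud(t)[170:215,350:395]; m=(P[...,2]>103)&(P[...,2]<109); Q=P[m]; print(len(Q),Q.mean(0),cv2.minAreaRect(Q[:,:2].astype(np.float32)))
E
```

```text
end [453.2 308.2  78. ]
collar [441.3 274.1  57. ]
nose [426.4 233.7  33. ]
scene end [453.1 307.6  78. ]
scene collar [440.8 275.3  57. ]
scene nose [424.1 236.2  33. ]
(581, 246) [ 614.7 -107.    62. ]
(575, 372) [422.4 -87.4  62. ]
(514, 237) [622.5  -2.1  84. ]
(658, 243) [ 612.  -216.1   84. ]
(520, 122) [807.9 -18.2  84. ]
(662, 132) [ 789.9 -236.    84. ]
77 [525.79903778 -99.13088067 104.83894629] ((526.1015625, -99.68964385986328), (29.55252456665039, 17.05817222595215), 83.42459106445312)
```

```bash
python3 -m pendant '[{"linear":[332,-262,0],"twist":7},{"linear":[332,-262,0],"twist":7},{"linear":[332,-262,0],"twist":7},{"linear":[332,-262,0],"twist":7},{"linear":[332,-262,0],"twist":7},{"linear":[332,-262,0],"twist":7},{"linear":[332,-262,0],"twist":7},{"linear":[408,-611,0],"twist":7},{"linear":[408,-611,0],"twist":7},{"linear":[408,-611,0],"twist":7},{"linear":[408,-611,0],"twist":7},{"linear":[408,-611,0],"twist":7},{"linear":[408,-611,0],"twist":7},{"linear":[408,-611,0],"twist":7},{"linear":[408,-611,0],"twist":7},{"linear":[408,-611,0],"twist":7}]' 90; python3 - <<'E'
from h import *
c=cap('wrist');np.savez('w1.npz',**c);cv2.imwrite('pics/w1.png',cv2.resize(c['frame'],(800,600)))
print(-c['R'].T@c['t'],c['R'][2],bot.get_obs()['tool_pos'],bot.get_obs()['tcp_rot'])
E
```

```text
time: 2.1
tool_pos: [525.3, -98.0, 226.7]
tcp_rot: [-3.141, -0.0, 1.469]
contact_force: [0.2, 0.0, 0.1]
grip_width: 59.5
[452.16121769 -90.22367932 384.66997317] [ 0.27430798 -0.02770873 -0.96124261] [525.37130354 -97.97609058 226.84649289] [-3.14150216e+00 -2.83602209e-04  1.46900121e+00]
```

View pics/w1.png

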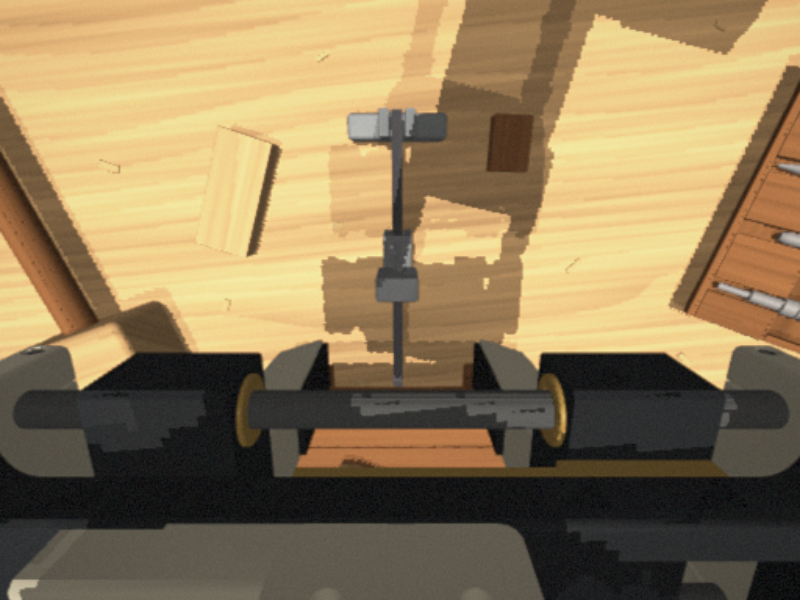

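The wrist view shows the jaw at about (397,285), the bar along column 398, and the tail at (397,127). Next I'll measure the jaw and bar from the depth map.

```bash
python3 - <<'E'
from h import *
c=dict(np.load('w1.npz')); P=cloud(c)
m=np.zeros((384,512),bool); m[140:215,225:285]=1
k=m&(abs(P[...,2]-105.5)<3); Q=P[k]; print('jaw',len(Q),Q.mean(0).round(1),cv2.minAreaRect(Q[:,:2].astype(np.float32)))
m[:]=0; m[85:250,245:266]=1
k=m&(abs(P[...,2]-62)<3); Q=P[k]; print('bar',len(Q),Q.min(0).round(),Q.max(0).round(),Q.mean(0)); l=cv2.fitLine(Q[:,:2].astype(np.float32),cv2.DIST_HUBER,0,.01,.01).ravel(); print(l,np.degrees(np.arctan2(l[1],l[0])))
E
```

```text
jaw 426 [ 526.  -100.1  105.2] ((526.2295532226562, -100.06712341308594), (28.521299362182617, 17.222652435302734), 83.41593933105469)
bar 808 [ 421. -123.   59.] [625. -86.  65.] [513.44067586 -98.80923064  61.9857286 ]
[ 9.9477977e-01 -1.0204502e-01  5.1257288e+02 -9.8868446e+01] -5.856944
```

```bash
python3 -m pendant '[{"linear":[1,-2,-60],"twist":0},{"linear":[1,-2,-110],"twist":0},{"linear":[1,-2,-138],"twist":0},{"linear":[1,-2,-138],"twist":0},{"linear":[1,-2,-138],"twist":0}]' 90; python3 -m pendant '[{"linear":[0,0,0],"twist":0},{"linear":[0,0,0],"twist":0},{"linear":[0,0,0],"twist":0},{"linear":[0,0,0],"twist":0},{"linear":[0,0,0],"twist":0}]' 255
```

```text
time: 2.78
tool_pos: [527.4, -101.1, 90.1]
tcp_rot: [3.139, 0.0, 1.468]
contact_force: [0.5, 0.8, 0.6]
grip_width: 59.4
time: 3.4
tool_pos: [526.7, -100.9, 89.1]
tcp_rot: [3.141, -0.001, 1.467]
contact_force: [-0.1, 3.4, 5.0]
grip_width: 29.8
```

```bash
python3 -m pendant '[{"linear":[5,-0.5,0],"twist":0},{"linear":[10,-1,0],"twist":0},{"linear":[15,-1.5,0],"twist":0},{"linear":[20,-2,0],"twist":0},{"linear":[25,-2.5,0],"twist":0},{"linear":[30,-3,0],"twist":0},{"linear":[35,-3.6,0],"twist":0},{"linear":[40,-4.1,0],"twist":0},{"linear":[42.5,-4.4,0],"twist":0},{"linear":[42.5,-4.4,0],"twist":0},{"linear":[42.5,-4.4,0],"twist":0}]'; python3 -m pendant '[{"linear":[0,0,0],"twist":0},{"linear":[0,0,0],"twist":0},{"linear":[0,0,40],"twist":0},{"linear":[0,0,100],"twist":0},{"linear":[-60,60,140],"twist":20},{"linear":[-100,100,140],"twist":20},{"linear":[-100,100,140],"twist":20},{"linear":[-100,100,140],"twist":20}]' 90
```

```text
time: 4.78
tool_pos: [569.2, -105.1, 89.1]
tcp_rot: [3.141, -0.001, 1.467]
contact_force: [-0.5, 4.2, 5.3]
grip_width: 29.3
time: 5.78
tool_pos: [468.8, -5.3, 229.2]
tcp_rot: [3.141, 0.001, 1.816]
contact_force: [0.8, -0.2, 1.0]
grip_width: 59.6
```

```bash
python3 -m pendant '[{"linear":[-10,60,0],"twist":-10},{"linear":[-20,120,0],"twist":-20},{"linear":[-22,180,0],"twist":-31},{"linear":[-22,240,0],"twist":-41},{"linear":[-22,297,-20],"twist":-52},{"linear":[-22,297,-40],"twist":-62},{"linear":[-22,297,-60],"twist":-72},{"linear":[-22,297,-80],"twist":-83},{"linear":[-22,297,-80],"twist":-93},{"linear":[-22,297,-80],"twist":-104},{"linear":[-22,297,-80],"twist":-114},{"linear":[-22,297,-80],"twist":-124},{"linear":[-22,297,-80],"twist":-124},{"linear":[-22,297,-80],"twist":-124}]' 160; python3 - <<'E'
from h import *
c=cap('wrist');np.savez('w2.npz',**c)
t=cap('top');np.savez('t2.npz',**t);P=cloud(t)[160:215,350:395]; Q=P[(P[...,2]>103)&(P[...,2]<109)]; print('jaw',len(Q),Q.mean(0),cv2.minAreaRect(Q[:,:2].astype(np.float32)))
cv2.imwrite('pics/w2.png',cv2.resize(c['frame'],(800,600)))
print(-c['R'].T@c['t'],bot.get_obs()['tool_pos'],np.degrees(bot.get_obs()['tcp_rot']))
E
```

```text
time: 7.52
tool_pos: [448.3, 290.8, 147.7]
tcp_rot: [3.141, 0.0, -0.349]
contact_force: [0.3, 0.4, 0.2]
grip_width: 33.8
jaw 68 [ 568.42137177 -104.01655707  104.76345257] ((568.1221923828125, -103.48041534423828), (28.10120391845703, 15.684971809387207), 84.06405639648438)
[474.65494773 360.98916951 305.60274804] [447.85634457 290.93596878 148.02998487] [ 1.79964221e+02  1.15752974e-02 -1.99589259e+01]
```

View pics/w2.png

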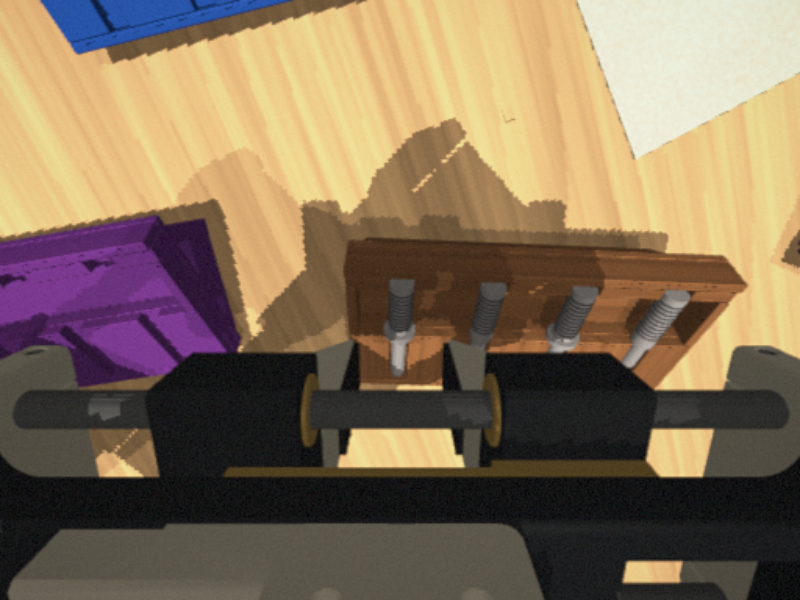

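The pin is central at column 400: grip end (402,282), collar (399,333), nose (399,373).

```bash
python3 - <<'E'
from h import *
c=dict(np.load('w2.npz')); k=.64
for n,p,z in(('end',(402,283),78+5),('gripmid',(401,305),66.5+6),('collar',(399,331),57+5),('nose',(399,371),33)): print(n,atz(c,p[0]*k,p[1]*k,z).round(1), world(c,p[0]*k,p[1]*k).round(1))
P=cloud(c)
m=np.zeros((384,512),bool); m[182:206,248:264]=1
for r in range(180,212,2):
  row=P[r,240:272]; z=row[:,2]; j=np.nonzero(z>z.max()-4)[0]; print(r,row[j].mean(0).round(1),z.max().round(1),len(j))
E
```

```text
end [456.3 307.6  83. ] [456.  306.8  79.3]
gripmid [450.3 292.8  72.5] [450.9 294.6  78.5]
collar [442.2 274.2  62. ] [442.8 275.6  66. ]
nose [427.9 235.1  33. ] [429.3 238.9  41.2]
180 [454.3 308.5  79.6] 81.8 24
182 [454.1 306.7  79.8] 80.7 28
184 [455.6 304.8  81.8] 83.5 16
186 [474.7 361.  305.6] 305.6 1
188 [453.8 301.7  81.9] 83.3 11
190 [453.1 299.7  81.1] 82.2 11
192 [451.9 297.7  79.4] 80.4 12
194 [451.5 295.3  77.8] 79.1 13
196 [450.7 293.1  76.2] 77.9 13
198 [449.1 291.3  75.2] 77.0 11
200 [448.3 289.2  74.1] 76.3 11
202 [448.  286.9  73.1] 74.6 10
204 [474.7 361.  305.6] 305.6 1
206 [474.7 361.  305.6] 305.6 1
208 [445.  279.9  68.4] 69.4 11
210 [443.6 277.6  66.8] 68.7 12
```

```bash
python3 -m pendant '[{"linear":[0.5,-1,-40],"twist":-1},{"linear":[0.5,-1,-70],"twist":-1},{"linear":[0.5,-1,-85],"twist":-1},{"linear":[0.5,-1,-90],"twist":-1},{"linear":[0.5,-1,-90],"twist":-1},{"linear":[0.5,-1,-90],"twist":-1}]' 160; python3 -m pendant '[{"linear":[0,0,0],"twist":0},{"linear":[0,0,0],"twist":0},{"linear":[0,0,0],"twist":0},{"linear":[0,0,0],"twist":0},{"linear":[0,0,0],"twist":0}]' 255
```

```text
time: 8.38
tool_pos: [451.3, 288.7, 63.5]
tcp_rot: [-3.14, -0.008, -0.364]
contact_force: [-0.6, -16.7, 34.7]
grip_width: 34.0
time: 9.0
tool_pos: [448.2, 290.4, 59.3]
tcp_rot: [-3.141, -0.001, -0.365]
contact_force: [0.8, -1.8, 7.5]
grip_width: 13.1
```

```bash
python3 -m pendant '[{"linear":[-1.8,-4.7,8.7],"twist":0},{"linear":[-3.5,-9.4,17.3],"twist":0},{"linear":[-7,-18.8,34.6],"twist":0},{"linear":[-10,-30,100],"twist":0},{"linear":[-10,-30,140],"twist":0},{"linear":[-10,-30,140],"twist":0},{"linear":[-10,-30,140],"twist":0}]'; python3 - <<'E'
from h import *
c=cap('wrist');t=cap('top');s=cap('scene')
np.savez('w3.npz',**c)
A=cv2.resize(c['frame'][120:290,150:370],(550,425),interpolation=cv2.INTER_CUBIC)
B=cv2.resize(s['frame'][130:225,230:302],(322,425),interpolation=cv2.INTER_CUBIC)
cv2.imwrite('pics/w3.png',cv2.resize(np.hstack([A,B]),(800,390)))
E
```

```text
time: 9.88
tool_pos: [436.8, 259.7, 198.5]
tcp_rot: [3.141, 0.001, -0.366]
contact_force: [-0.2, -0.2, -0.9]
grip_width: 13.4
```

View pics/w3.png

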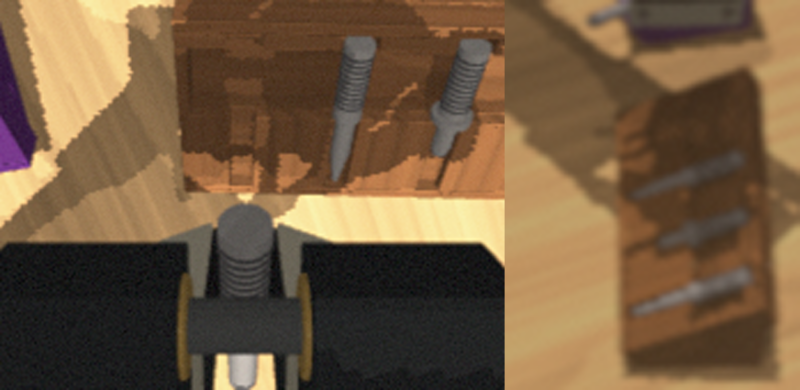

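Pin is held; punch, short pin and drift are still in their pockets. The tool can't tilt, so I'll level the pin by pressing its shank across the flat top of the jaw, on the fixed clamp.

```bash
python3 -m pendant '[{"linear":[25,-60,0],"twist":4},{"linear":[50,-118,0],"twist":8},{"linear":[75,-176,0],"twist":12},{"linear":[100,-234,0],"twist":15},{"linear":[125,-292,0],"twist":15.1},{"linear":[136,-324.7,-20],"twist":15.1},{"linear":[136,-324.7,-48],"twist":15.1},{"linear":[136,-324.7,-48],"twist":15.1},{"linear":[136,-324.7,-48],"twist":15.1},{"linear":[136,-324.7,-48],"twist":15.1}]'; python3 - <<'E'
from h import *
c=cap('wrist');np.savez('w4.npz',**c); s=cap('scene');np.savez('s4.npz',**s)
A=cv2.resize(c['frame'][0:240,130:390],(520,480),interpolation=cv2.INTER_CUBIC)
u,v=map(int,proj(s,[572,-80,120])); print(u,v)
B=cv2.resize(s['frame'][v-45:v+45,u-26:u+26],(277,480),interpolation=cv2.INTER_CUBIC)
cv2.imwrite('pics/w4.png',np.hstack([A,B]))
E
```

```text
time: 11.28
tool_pos: [574.1, -63.9, 151.9]
tcp_rot: [3.141, -0.002, -0.101]
contact_force: [0.0, 0.9, -0.7]
grip_width: 13.1
174 219
```

View pics/w4.png

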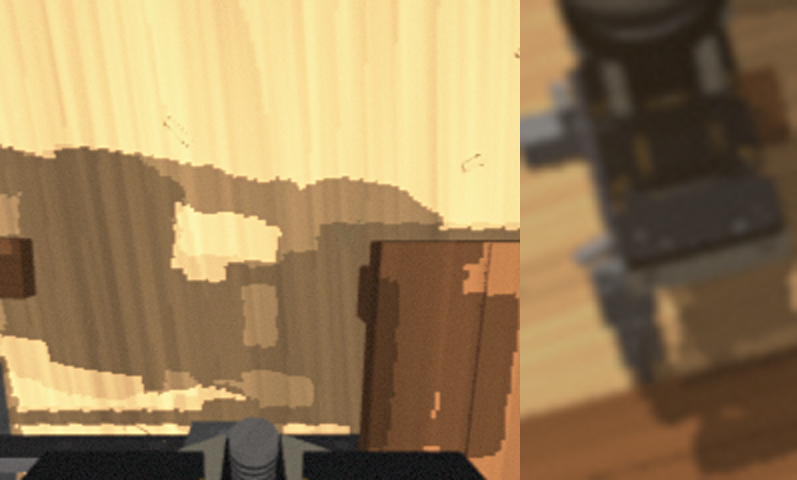

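```bash
python3 -m pendant '[{"linear":[-0.5,-0.5,-10],"twist":0},{"linear":[-0.5,-0.5,-18],"twist":0},{"linear":[-0.5,-0.5,-24],"twist":0},{"linear":[-0.5,-0.5,-28],"twist":0},{"linear":[-0.5,-0.5,-28],"twist":0}]';python3 -m pendant '[{"linear":[0,0,-4],"twist":0},{"linear":[0,0,-8],"twist":0},{"linear":[0,0,-12],"twist":0},{"linear":[0,0,-12],"twist":0}]'
```

```text
time: 12.0
tool_pos: [573.2, -65.2, 122.7]
tcp_rot: [3.141, -0.0, -0.102]
contact_force: [0.1, -0.4, 2.4]
grip_width: 13.0
time: 12.5
tool_pos: [572.9, -64.8, 110.4]
tcp_rot: [-3.141, 0.0, -0.102]
contact_force: [0.0, 1.5, 3.3]
grip_width: 13.2
```

```bash
for i in 1 2 3; do python3 -m pendant '[{"linear":[0,0,-1.5],"twist":0},{"linear":[0,0,-1.5],"twist":0},{"linear":[0,0,-1.5],"twist":0}]' | grep -E 'tool_pos|force'; done
```

```text
tool_pos: [573.0, -64.8, 109.3]
contact_force: [1.3, 2.3, 4.0]
tool_pos: [573.0, -64.9, 107.7]
contact_force: [0.1, 2.2, 3.8]
tool_pos: [573.0, -64.9, 106.2]
contact_force: [-0.2, 2.7, 4.3]
```

```bash
for i in 1 2 3; do python3 -m pendant '[{"linear":[0,0,-1],"twist":0},{"linear":[0,0,-1],"twist":0},{"linear":[0,0,-1],"twist":0}]' | grep -E 'tool_pos|force'; done
```

```text
tool_pos: [573.0, -64.9, 105.2]
contact_force: [-0.1, 2.5, 4.3]
tool_pos: [573.0, -64.9, 104.2]
contact_force: [0.5, 3.4, 5.3]
tool_pos: [573.0, -64.9, 103.2]
contact_force: [1.5, 2.9, 3.5]
```

```bash
for i in 1 2 3; do python3 -m pendant '[{"linear":[0,0,-0.7],"twist":0},{"linear":[0,0,-0.7],"twist":0},{"linear":[0,0,-0.7],"twist":0}]' | grep -E 'tool_pos|force'; python3 -c "
from h import *
print(bot.get_obs()['moment'].round(3),bot.get_obs()['contact_force'].round(1))"; done; python3 - <<'E'
from h import *
s=cap('scene');np.savez('s5.npz',**s)
u,v=map(int,proj(s,[570,-105,105])); print(u,v)
B=cv2.resize(s['frame'][v-25:v+25,u-35:u+35],(770,550),interpolation=cv2.INTER_CUBIC)
cv2.imwrite('pics/s5.png',B)
E
```

```text
tool_pos: [573.0, -64.9, 102.6]
contact_force: [-0.1, 3.9, 4.9]
[0.294 0.001 0.024] [-0.1  3.9  4.9]
tool_pos: [573.0, -64.9, 101.8]
contact_force: [1.3, 3.8, 4.5]
[ 0.342  0.055 -0.035] [1.3 3.8 4.5]
tool_pos: [573.0, -64.8, 101.2]
contact_force: [-0.3, 3.7, 5.1]
[ 0.31  -0.    -0.038] [-0.3  3.7  5.1]
166 225
```

View pics/s5.png

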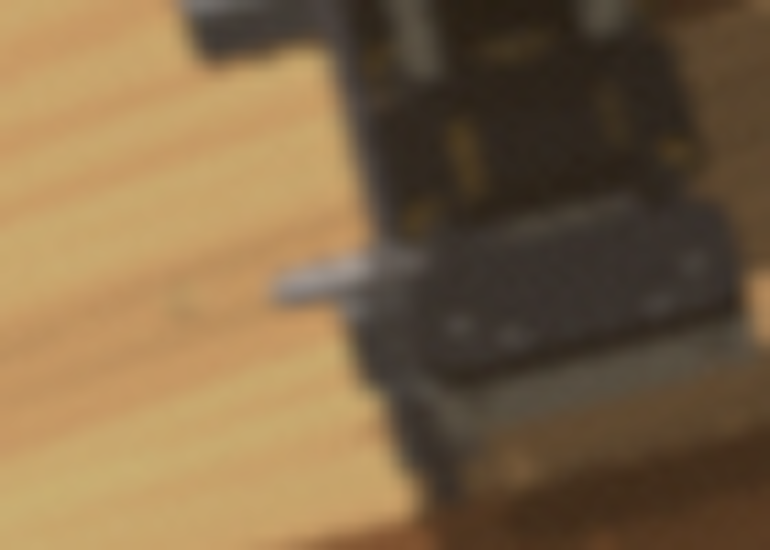

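```bash
python3 - <<'E'
from h import *
s=dict(np.load('s5.npz'))
g=lambda x,y:(131+(x+.5)/11-.5,200+(y+.5)/11-.5)
ey=np.array([.102,.9948,0]);n=np.array([.9948,-.102,0]);p0=np.array([573,-65,0.])
C=-s['R'].T@s['t']
for p in((272,293),(300,288),(345,282),(400,268)):
    u,v=g(*p); r=s['R'].T@np.array([(u-s['cx'])/s['fx'],(v-s['cy'])/s['fy'],1]); k=n@(p0-C)/(n@r); X=C+k*r
    print(p,X.round(1),'along y',(ey@(X-p0)).round(1),world(s,u,v).round(1))
for y,z in((-67,108),(-55,108),(-40,108),(-58,75)): 
    X=p0+y*ey+[0,0,z]; u,v=proj(s,X); print(y,z,((u+.5-131)*11,(v+.5-200)*11))
# jaw corner check
J=np.array([568.6,-104.8,105.5])
for a,b in((9,15),(9,-15),(-9,-15)):
    u,v=proj(s,J+a*n+b*ey); print('jaw',a,b,((u+.5-131)*11,(v+.5-200)*11))
E
```

```text
(272, 293) [ 566.  -133.6  113.1] along y -68.9 [ 564.9 -133.5  111.4]
(300, 288) [ 566.7 -126.9  112.2] along y -62.2 [ 569.7 -127.   116.8]
(345, 282) [ 567.7 -116.3  109.8] along y -51.5 [ 571.4 -116.5  115.5]
(400, 268) [ 569.1 -102.8  109.9] along y -38.0 [ 570.1 -102.9  111.4]
-67 108 (np.float64(283.73006496118694), np.float64(302.40791585440456))
-55 108 (np.float64(332.5579765434259), np.float64(290.01114027984744))
-40 108 (np.float64(393.36563398216947), np.float64(274.57286208904253))
-58 75 (np.float64(340.71797908991783), np.float64(362.06701484540224))
jaw 9 15 (np.float64(462.2869300684214), np.float64(293.64776817846473))
jaw 9 -15 (np.float64(340.69846088704486), np.float64(324.6694360757633))
jaw -9 -15 (np.float64(326.75208983535083), np.float64(264.184465574872))
```

```bash
python3 - <<'E'
from h import *
c=cap('wrist');np.savez('w6.npz',**c)
w4=dict(np.load('w4.npz'))
f=lambda c:cv2.resize(c['frame'][190:300,225:285],None,fx=5,fy=5,interpolation=cv2.INTER_CUBIC)
cv2.imwrite('pics/w6.png',np.hstack([f(w4),f(c)]))
e=np.array([.102,.9948,0])
o=bot.get_obs()['tool_pos']
for n,d,tcp in(('30deg',w4,[574.1,-63.9,151.9]),('now',c,o)):
    P=cloud(d)-np.array(tcp)
    for v in range(196,300,6):
        X=P[v,256]; print(n,v,(e@X).round(1),X[2].round(1),end=' | ')
    print()
E
```

```text
30deg 196 -22.1 -151.1 | 30deg 202 -30.1 -151.8 | 30deg 208 -38.3 -152.9 | 30deg 214 19.4 15.9 | 30deg 220 17.4 19.8 | 30deg 226 15.4 23.5 | 30deg 232 12.0 23.8 | 30deg 238 6.2 19.4 | 30deg 244 1.5 17.7 | 30deg 250 31.2 78.8 | 30deg 256 30.3 81.0 | 30deg 262 29.3 83.1 | 30deg 268 27.7 83.9 | 30deg 274 -34.1 -5.9 | 30deg 280 -43.0 -11.6 | 30deg 286 -51.1 -15.7 | 30deg 292 -159.0 -151.7 | 30deg 298 -168.5 -151.5 | 
now 196 -6.5 -101.3 | now 202 -12.7 -100.7 | now 208 21.0 10.1 | now 214 19.5 16.1 | now 220 15.8 15.9 | now 226 12.6 17.2 | now 232 9.0 17.4 | now 238 5.0 17.0 | now 244 0.8 16.4 | now 250 31.4 79.1 | now 256 29.9 80.5 | now 262 28.5 81.7 | now 268 27.5 83.6 | now 274 -19.0 16.9 | now 280 -21.6 19.2 | now 286 -29.6 13.8 | now 292 -32.8 15.5 | now 298 -39.1 13.1 |
```

View pics/w6.png

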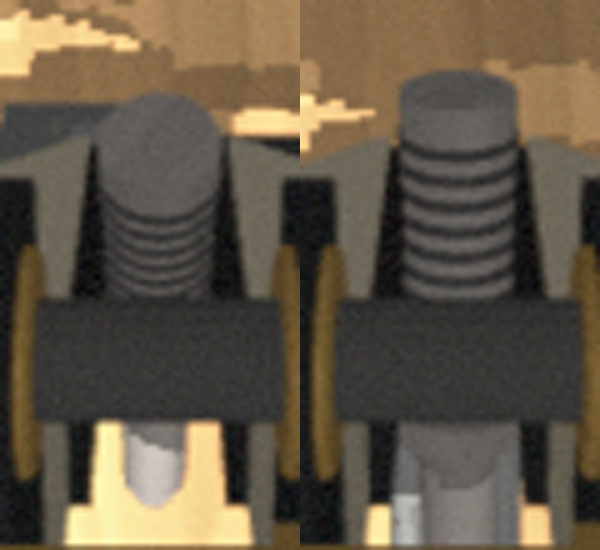

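Depth shows the grip and shank now level to about 1°, axis 9.8 mm above the TCP, nose 69 mm ahead of it. I'll press a touch more, then move off to the hole.

```bash
python3 -m pendant '[{"linear":[0,0,-0.6],"twist":0},{"linear":[0,0,-0.6],"twist":0},{"linear":[0,0,-0.6],"twist":0}]'; python3 -m pendant '[{"linear":[0,0,12],"twist":0},{"linear":[-4,25,14],"twist":0},{"linear":[-8.1,51,0],"twist":0},{"linear":[-8.1,51,-40],"twist":0},{"linear":[-8.1,51,-63.5],"twist":0},{"linear":[-8.1,51,-64.5],"twist":0},{"linear":[-8.1,51,-64.5],"twist":0},{"linear":[-8.1,51,-64.5],"twist":0},{"linear":[-8.1,51,-64.5],"twist":0}]'; python3 - <<'E'
from h import *
c=cap('wrist');np.savez('w7.npz',**c); o=bot.get_obs()['tool_pos']; print(o)
e=np.array([.102,.9948,0]); P=cloud(c)-o
for v in range(204,248,4): print((e@P[v,256]).round(1),P[v,256,2].round(1),end=' | ')
print()
for v in range(272,330,4): print((e@P[v,256]).round(1),P[v,256,2].round(1),end=' | ')
E
```

```text
time: 16.35
tool_pos: [573.1, -64.8, 100.8]
tcp_rot: [-3.141, -0.0, -0.102]
contact_force: [0.6, 5.0, 7.0]
grip_width: 12.9
time: 17.48
tool_pos: [565.4, -14.1, 36.9]
tcp_rot: [3.141, -0.002, -0.102]
contact_force: [-0.8, 0.2, -0.4]
grip_width: 12.8
[565.27403366 -14.03411206  36.77960827]
21.1 3.5 | 20.8 9.9 | 20.7 16.2 | 18.5 16.7 | 16.3 17.5 | 13.2 15.8 | 11.1 16.7 | 9.0 17.7 | 6.4 17.5 | 3.5 16.8 | 0.9 16.8 | 
25.9 83.6 | -18.9 19.4 | -21.9 19.0 | -28.5 13.5 | -32.2 12.5 | -35.1 12.6 | -37.3 13.7 | 22.2 92.2 | 22.0 93.7 | 26.1 100.1 | 25.1 100.4 | 26.4 103.3 | 25.8 104.0 | 25.5 105.0 | 25.8 106.5 |
```

```bash
python3 -m pendant '[{"linear":[-0.3,-3,0],"twist":0},{"linear":[-0.6,-6,0],"twist":0},{"linear":[-0.9,-9,0],"twist":0},{"linear":[-0.9,-9,0],"twist":0}]'|grep -E 'pos|force'; for i in 1 2 3; do python3 -m pendant '[{"linear":[-0.1,-1,0],"twist":0},{"linear":[-0.2,-2,0],"twist":0},{"linear":[-0.2,-2,0],"twist":0}]'|grep -E 'pos|force'; done
```

```text
tool_pos: [564.0, -23.2, 36.0]
contact_force: [0.4, 0.2, 0.0]
tool_pos: [563.9, -24.4, 36.1]
contact_force: [0.1, 3.2, -0.7]
tool_pos: [563.8, -25.0, 36.1]
contact_force: [0.8, 10.6, 0.3]
tool_pos: [563.6, -25.5, 36.2]
contact_force: [2.6, 17.3, 1.4]
```

```bash
python3 -m pendant '[{"linear":[0.7,7,0],"twist":0},{"linear":[0.7,7,1.5],"twist":0},{"linear":[0.7,7,1.5],"twist":0}]'|grep -E 'pos|force'
P='grep -E pos|force'
python3 -m pendant '[{"linear":[-0.2,-2,0],"twist":0},{"linear":[-0.4,-4,0],"twist":0},{"linear":[-0.4,-4,0],"twist":0}]'|grep -E 'pos|force'
python3 -m pendant '[{"linear":[0.4,4,0],"twist":0},{"linear":[0.4,4,1.5],"twist":0},{"linear":[0.4,4,1.5],"twist":0}]'|grep -E 'pos|force'
python3 -m pendant '[{"linear":[-0.2,-2,0],"twist":0},{"linear":[-0.4,-4,0],"twist":0},{"linear":[-0.4,-4,0],"twist":0}]'|grep -E 'pos|force'
python3 - <<'E'
from h import *
t=cap('top');P=cloud(t)[160:215,350:395]; Q=P[(P[...,2]>103)&(P[...,2]<109)]; print('jaw',len(Q),Q.mean(0),cv2.minAreaRect(Q[:,:2].astype(np.float32)))
c=cap('wrist');np.savez('w8.npz',**c); o=bot.get_obs()['tool_pos']
e=np.array([.102,.9948,0]); P=cloud(c)-o
for v in list(range(204,248,4))+list(range(272,300,4)): print((e@P[v,256]).round(1),P[v,256,2].round(1),end=' | ')
E
```

```text
tool_pos: [564.2, -22.4, 37.7]
contact_force: [0.4, 0.4, -0.1]
tool_pos: [563.7, -26.3, 37.5]
contact_force: [0.8, -0.1, -0.6]
tool_pos: [564.3, -21.8, 39.2]
contact_force: [0.4, 0.6, -1.3]
tool_pos: [563.7, -26.2, 39.0]
contact_force: [0.7, 0.7, -0.7]
jaw 0 [nan nan nan] ((0.0, 0.0), (0.0, 0.0), 0.0)
21.1 3.4 | 20.7 9.7 | 21.0 16.9 | 18.6 17.0 | 16.2 17.0 | 13.7 17.0 | 11.3 17.3 | 8.1 15.6 | 6.8 18.2 | 2.8 15.4 | 1.0 17.0 | 25.6 83.1 | -19.6 18.2 | -22.7 17.8 | -28.8 13.2 | -31.3 13.7 | -35.2 12.5 | -37.8 12.9 | <stdin>:2: RuntimeWarning: Mean of empty slice.
  ret = um.true_divide(
```

It enters the shoe hole with the tool about 2 mm higher, so the nose droops 2–3°. Advancing to the bar face.

```bash
python3 -m pendant '[{"linear":[-0.2,-2,-0.7],"twist":0},{"linear":[-0.3,-3,-0.7],"twist":0},{"linear":[-0.3,-3,-0.7],"twist":0}]'|grep -E 'pos|force'; for i in 1 2 3; do python3 -m pendant '[{"linear":[-0.1,-1,0],"twist":0},{"linear":[-0.15,-1.5,0],"twist":0},{"linear":[-0.15,-1.5,0],"twist":0}]'|grep -E 'pos|force'; done
```

```text
tool_pos: [563.4, -29.0, 38.3]
contact_force: [0.4, 0.2, -0.0]
tool_pos: [563.3, -30.4, 38.4]
contact_force: [-0.8, -0.2, -0.7]
tool_pos: [563.2, -31.1, 38.4]
contact_force: [1.6, 5.4, -0.6]
tool_pos: [563.1, -31.2, 38.4]
contact_force: [1.0, 11.2, -0.1]
```

```bash
python3 -m pendant '[{"linear":[0.1,0.8,0],"twist":0},{"linear":[1.1,0.7,0],"twist":0},{"linear":[2.1,0.6,0],"twist":0}]'|grep -E 'pos|force'; for i in 1 2 3 4; do python3 -m pendant '[{"linear":[1,-0.1,0],"twist":0},{"linear":[2,-0.2,0],"twist":0}]'|grep -E 'pos|force'; done
```

```text
tool_pos: [564.3, -31.2, 38.1]
contact_force: [-1.1, 7.6, 0.8]
tool_pos: [565.3, -31.3, 37.7]
contact_force: [-3.3, 7.6, 0.5]
tool_pos: [566.5, -31.4, 37.5]
contact_force: [-5.4, 7.8, 1.9]
tool_pos: [568.4, -31.6, 37.4]
contact_force: [-5.4, 7.6, 1.0]
tool_pos: [570.5, -31.8, 37.5]
contact_force: [-5.2, 7.0, 1.0]
```

```bash
for i in 1 2 3 4; do python3 -m pendant '[{"linear":[1,-0.1,0],"twist":0},{"linear":[2,-0.2,0],"twist":0}]'|grep -E 'pos|force'; done
```

```text
tool_pos: [572.6, -32.1, 37.5]
contact_force: [-4.7, 6.9, 1.1]
tool_pos: [575.0, -32.5, 37.6]
contact_force: [-4.8, 5.5, 1.2]
tool_pos: [578.7, -34.1, 38.2]
contact_force: [-1.9, 1.6, -0.5]
tool_pos: [580.2, -34.2, 38.0]
contact_force: [-6.1, 2.5, 1.0]
```

The nose dropped 1.4 mm at x≈578 and the side force changed, so that is the bar hole. I'll push in gently while easing the side load.

```bash
python3 -m pendant '[{"linear":[-0.5,-1,0],"twist":0},{"linear":[-0.7,-2,0],"twist":0},{"linear":[-0.7,-2,0],"twist":0}]'|grep -E 'pos|force';  python3 -m pendant '[{"linear":[-0.1,-1,0],"twist":0},{"linear":[-0.2,-2,0],"twist":0},{"linear":[-0.2,-2,0],"twist":0}]'|grep -E 'pos|force'
```

```text
tool_pos: [579.5, -35.6, 38.0]
contact_force: [-3.8, 5.5, 0.9]
tool_pos: [579.0, -37.1, 37.9]
contact_force: [-5.2, 7.2, 1.3]
```

```bash
python3 -m pendant '[{"linear":[-0.7,-0.5,0],"twist":0},{"linear":[-1,-1,0],"twist":0},{"linear":[-1,-1,0],"twist":0}]'|grep -E 'pos|force';  for i in 1 2; do python3 -m pendant '[{"linear":[-0.1,-1,-0.3],"twist":0},{"linear":[-0.2,-2,-0.4],"twist":0},{"linear":[-0.2,-2,-0.4],"twist":0}]'|grep -E 'pos|force'; done
```

```text
tool_pos: [578.2, -38.9, 38.0]
contact_force: [-5.2, 4.0, 0.3]
tool_pos: [577.9, -40.9, 37.6]
contact_force: [-5.0, 3.8, 1.7]
tool_pos: [577.6, -42.9, 37.2]
contact_force: [-5.0, 5.2, 2.3]
```

```bash
for i in 1 2 3; do python3 -m pendant '[{"linear":[-0.2,-1,-0.2],"twist":0},{"linear":[-0.4,-2,-0.4],"twist":0},{"linear":[-0.4,-2,-0.4],"twist":0}]'|grep -E 'pos|force'; done
```

```text
tool_pos: [577.4, -44.9, 36.9]
contact_force: [-5.3, 3.9, 2.8]
tool_pos: [577.0, -46.7, 36.6]
contact_force: [-4.9, 6.1, 2.8]
tool_pos: [576.8, -48.4, 36.3]
contact_force: [-5.0, 7.4, 2.9]
```

Nose is now ~23 mm in, through the shoe and bar. The gripper body would meet the jaw further on, so I'll release, back off, shut the fingers and push the end of the grip.

```bash
python3 -m pendant '[{"linear":[0,0,0],"twist":0},{"linear":[0,0,0],"twist":0},{"linear":[0,0,0],"twist":0},{"linear":[2,20,0],"twist":0},{"linear":[4.2,41,0],"twist":0},{"linear":[4.2,41,0],"twist":0},{"linear":[4.2,41,0],"twist":0}]' 160; python3 -m pendant '[{"linear":[0,0,-3],"twist":0},{"linear":[0,0,-3],"twist":0},{"linear":[0,0,-3],"twist":0},{"linear":[0,0,-3],"twist":0},{"linear":[0,0,-3],"twist":0}]' 255; python3 - <<'E'
from h import *
c=cap('wrist');np.savez('w9.npz',**c); o=bot.get_obs()['tool_pos']
s=cap('scene');u,v=map(int,proj(s,[565,-100,60]))
B=cv2.resize(s['frame'][v-30:v+30,u-25:u+25],(400,480),interpolation=cv2.INTER_CUBIC)
A=cv2.resize(c['frame'][190:330,190:306],(398,480),interpolation=cv2.INTER_CUBIC)
cv2.imwrite('pics/w9.png',np.hstack([A,B]))
E
```

```text
time: 28.5
tool_pos: [581.8, -7.9, 36.3]
tcp_rot: [3.141, -0.0, -0.101]
contact_force: [0.2, -0.0, -0.3]
grip_width: 34.5
time: 29.12
tool_pos: [581.8, -8.5, 33.4]
tcp_rot: [3.142, -0.0, -0.102]
contact_force: [-0.6, 0.3, 0.9]
grip_width: 0.1
```

View pics/w9.png

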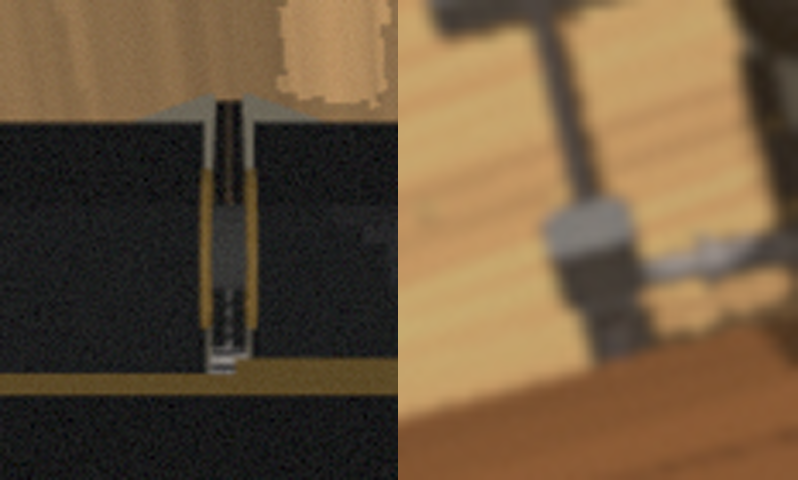

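The pin stays in the holes, level, with its collar still standing off at (710,255). Pushing it home.

```bash
python3 -m pendant '[{"linear":[-0.4,-4,0],"twist":0},{"linear":[-0.8,-8,0],"twist":0},{"linear":[-1.2,-12,0],"twist":0},{"linear":[-1.4,-14,0],"twist":0}]'|grep -E 'pos|force'; for i in 1 2 3 4; do python3 -m pendant '[{"linear":[-0.2,-2,0],"twist":0},{"linear":[-0.4,-4,0],"twist":0},{"linear":[-0.4,-4,0],"twist":0}]'|grep -E 'pos|force'; done
```

```text
tool_pos: [580.2, -21.7, 33.3]
contact_force: [0.1, 6.6, 0.2]
tool_pos: [579.7, -25.6, 33.3]
contact_force: [-0.8, 5.1, 0.5]
tool_pos: [579.3, -29.3, 33.3]
contact_force: [0.3, 5.9, 1.3]
tool_pos: [578.9, -32.9, 33.3]
contact_force: [0.6, 8.3, 1.2]
tool_pos: [578.4, -36.4, 33.3]
contact_force: [-0.3, 9.8, 1.3]
```

```bash
for i in 1 2 3 4 5; do python3 -m pendant '[{"linear":[-0.1,-1,0],"twist":0},{"linear":[-0.2,-2,0],"twist":0},{"linear":[-0.2,-2,0],"twist":0}]'|grep -E 'pos|force'; done
```

```text
tool_pos: [578.2, -38.0, 33.3]
contact_force: [0.1, 12.5, 1.8]
tool_pos: [578.0, -39.2, 33.3]
contact_force: [1.1, 15.6, 2.8]
tool_pos: [577.8, -39.5, 33.4]
contact_force: [0.4, 21.6, 3.4]
tool_pos: [577.6, -39.8, 33.4]
contact_force: [3.1, 29.2, 3.1]
tool_pos: [577.5, -40.0, 33.4]
contact_force: [4.1, 36.8, 4.8]
```

Hard stop at y≈-39.5; I calculated home at about -40.5. I'll back off and inspect.

```bash
python3 -m pendant '[{"linear":[1.5,15,0],"twist":0},{"linear":[4,40,5],"twist":0},{"linear":[8,80,40],"twist":0},{"linear":[12,120,90],"twist":0},{"linear":[12,120,130],"twist":0},{"linear":[12,120,130],"twist":0},{"linear":[12,120,130],"twist":0}]'|grep -E 'time|pos|force'; python3 - <<'E'
from h import *
s=cap('scene');t=cap('top');c=cap('wrist');np.savez('w10.npz',**c);np.savez('t10.npz',**t)
def crop(c,X,a,b,W):
    u,v=map(int,proj(c,X)); return cv2.resize(c['frame'][v-b:v+b,u-a:u+a],(W,int(W*b/a)),interpolation=cv2.INTER_CUBIC)
A=crop(s,[565,-85,60],25,30,400);B=crop(t,[565,-85,60],25,30,400);print(A.shape,B.shape)
cv2.imwrite('pics/f.png',np.hstack([A,B])); print(proj(t,[565,-85,60]))
P=cloud(t)[150:215,340:395]; Q=P[(P[...,2]>103)&(P[...,2]<109)]; print('jaw',len(Q),Q.mean(0))
E
```

```text
time: 33.98
tool_pos: [589.3, 71.1, 162.7]
contact_force: [-0.1, -0.0, -0.4]
(480, 400, 3) (480, 400, 3)
(np.float64(363.48816251964416), np.float64(177.97642439784758))
jaw 1 [ 586.35525849 -120.62522046  103.64503622]
```

View pics/f.png

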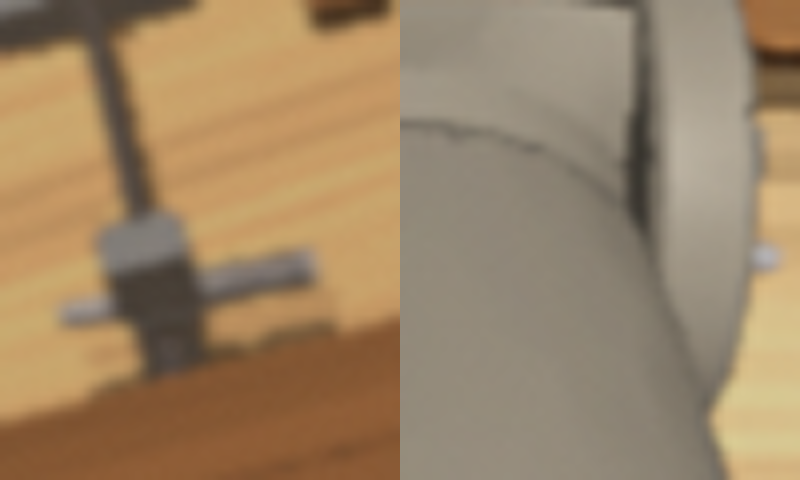

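```bash
python3 -m pendant '[{"linear":[-120,60,30],"twist":0},{"linear":[-120,60,30],"twist":0},{"linear":[-180,120,30],"twist":0},{"linear":[-180,120,30],"twist":0},{"linear":[-180,120,30],"twist":0},{"linear":[-180,120,30],"twist":0}]'|grep -E 'time|pos'; python3 - <<'E'
from h import *
s=cap('scene');t=cap('top')
u0,v0=map(int,proj(s,[565,-85,60])); e=np.array([.102,.9948])
def rel(X): return e@(X[:2]-[512.57,-98.87])-11
for p in((60,316),(312,260)):
    X=atz(s,u0-25+(p[0]+.5)/8-.5,v0-30+(p[1]+.5)/8-.5,48); print(p,X.round(1),'from mouth',rel(X).round(1))
P=cloud(t); R=P[140:220,330:400]; Q=R[(R[...,2]>103)&(R[...,2]<109)]; print('jaw',len(Q),Q.mean(0))
for u,v,w,h in((0,0,0,0),):
  k=(R[...,2]>44)&(R[...,2]<62)&(abs(R[...,0]-572)<16)&((R[...,1]>-88)|(R[...,1]<-124)); Q=R[k]; 
  y=(Q[:,:2]-[512.57,-98.87])@e-11; print('pin y from mouth',y.min(),y.max(),len(y)); L=Q[y>0]; print(np.c_[y[y>0],L[:,2]].round(1)[:40].tolist())
A=cv2.resize(t['frame'][140:230,300:400],(600,540),interpolation=cv2.INTER_CUBIC)
B=cv2.resize(t['frame'][140:260,175:270],(200,253)); B=cv2.copyMakeBorder(B,0,540-253,0,0,cv2.BORDER_CONSTANT)
cv2.imwrite('pics/g.png',np.hstack([A,B]))
E
```

```text
time: 34.88
tool_pos: [410.2, 191.2, 193.0]
(60, 316) [ 562.9 -138.3   48. ] from mouth -45.1
(312, 260) [575.5 -50.7  48. ] from mouth 43.3
jaw 77 [ 582.7741481  -104.14798304  105.13436712]
pin y from mouth -42.88415219154922 45.632287770988526 107
[[44.9, 45.0], [42.4, 44.7], [40.3, 45.9], [45.0, 46.7], [40.5, 48.1], [36.0, 49.3], [30.8, 46.8], [28.6, 47.6], [25.8, 45.7], [23.5, 46.1], [20.9, 45.0], [18.7, 45.7], [16.9, 48.5], [14.3, 47.5], [11.3, 44.8], [45.6, 50.8], [42.9, 48.6], [40.3, 47.5], [37.9, 47.4], [35.5, 47.4], [32.9, 46.0], [30.8, 47.7], [28.5, 48.0], [25.8, 46.0], [23.3, 45.9], [21.7, 49.6], [18.9, 47.7], [16.4, 47.0], [14.7, 50.0], [12.6, 51.7], [10.2, 51.4], [7.4, 49.2], [45.0, 47.9], [42.9, 49.7], [40.1, 47.3], [37.7, 47.2], [35.9, 50.1], [33.4, 49.6], [30.6, 47.0], [29.1, 51.7]]
```

View pics/g.png

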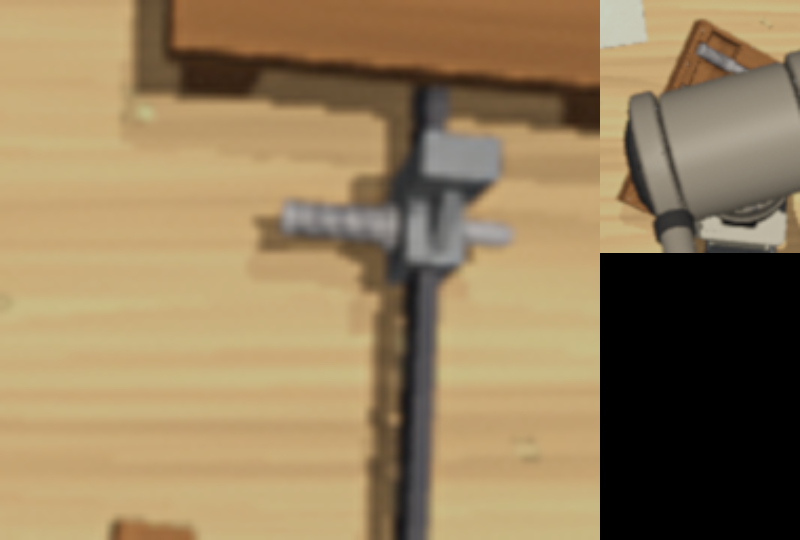

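```bash
python3 -c "
from plant import bot
print(bot.close_job())"
```

```text
the job is handed in; nothing more can be done
None
```

The clamp is ready and the job is handed in at about 35 s of the 67 s. The long clamp pin sits through the shoe and the bar, with its collar against the left cheek.

**How it went:** I drew the shoe along by its jaw, then took the clamp pin out of its pocket. The tool cannot tilt, so I levelled the pin by pressing its shank on the jaw top. With the nose in the shoe's hole I slid the shoe along until it dropped into the bar's hole. I then released the pin and pushed its end home with shut fingers, because the gripper body would otherwise have hit the jaw.

**Last checks:**
- **Pin:** it came to a hard stop and held against about 37 N. In the images the nose measures 45 mm past the mouth on the right and the grip's end 43–45 mm out on the left. A fully home pin would give 46 and 44 mm.
- **Panel:** the panel was not touched at any point.
- **Other pieces:** the punch, short pin and drift were in their pockets right after I took the pin out. The arm hid most of the tray in the last picture, so I did not see all three again.

**What disagreed:**
- **Shoe position:** my first estimate of the panel's edge put the shoe's hole 14 mm past the clamp's origin, outside the 10 mm allowed. The wrist camera shows the bar still visible to about x = 625 mm, which puts the hole nearer 10 mm. No other bar hole is close enough to be mistaken for it.
- **First try at the shoe:** the first push hit the cheek with about 17 N because the nose drooped 2–3°. Raising the tool about 2 mm let it in.
- **Reaching for the pin:** a brief force of about 35 N showed as the fingers went down into the tray.

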